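# Clamp the chopping board to the click

### The arm

A 7-joint arm with a two-finger parallel gripper is mounted at the origin on a cart in front of the work surface, level with it; the furniture and walls round the work are solid. World frame = base frame: x ahead of the robot, y to its left, z up, the work surface at z = 0. Lengths are in mm, angles in rad, forces in N, time in s.
With the tool pointing down it reaches from about 400 to 875 mm from the base axis. Payload 4.4 kg.
Tool frame: the origin (TCP) lies at the very end of the fingers, on their centre line; the grasp point (between the pads) lies 19 mm behind it; z points along the fingers, y is the line along which they close (so a half turn about z gives the same grasp; the last joint's range is limited). The gripper opens to 85 mm and grips with 20 to 120 N. Pads are 22 mm wide; open, the fingers measure 114 mm over their backs; the gripper's body (76 mm by 85 mm) begins 54 mm behind the grasp point. The pads swing forward as they close: fully open they stand 13 mm farther back than shut.
Start: joints at [1.235, 0.628, 0.038, 1.517, -0.027, 0.996, -0.02], TCP at [173.278, -626.492, 231.313] pointing down, gripper open.
Joint ranges: [-3.06, 3.06], [-0.37, 2.12], [-1.25, 1.32], [0.18, 2.47], [-1.1, 4.24], [0.23, 1.98], [-2.94, 2.94]. Speed limits (rad/s): [2.57, 2.57, 3.14, 3.14, 3.14, 3.14, 3.14].

### API

Orientations are given as [roll, pitch, yaw] about the fixed x, y, z axes, in that order (R = Rz(yaw) Ry(pitch) Rx(roll)).
In Python, from cell import ctrl gives the robot as it stands.
- The arm moves only by the tool jog_arm, never from a script. Its argument "plan" is a list of rows, each an object of numbers: "tx", "ty", "tz": the shift along the tool's x, y, z as a fraction of full scale; "wx", "wy", "wz": the turn, a rotation vector about the tool's x, y, z as a fraction of full scale; "claw": the closure, from 0 (fully open) to 1 (shut). In form: [{"tx": .., "ty": .., "tz": .., "wx": .., "wy": .., "wz": .., "claw": ..}, ...]. A call has 1 to 12 rows; each row is the pose to reach, as a shift and turn from the pose commanded when the call began, along the tool's axes at that moment; what a row does not reach only later rows make up. Full scale, the value 1, is 300 mm for a shift and 90 degrees for a turn. A row lasts 1/10 s, in which the tool goes at most 50 mm and 8.59 degrees, less where a joint would pass 70% of its speed; a pose out of reach is approached as far as the arm can. A call with a number of a shift or a turn outside -1 to 1 is refused whole. A call with a gripper value outside its range is refused whole. The fingers move at their own pace and stop on an object; the grip force is fixed at half the most. Time passes only in rows, so rows that repeat a pose let the fingers close. It gives the time, the measured TCP pose, the force, the opening and the grip force at its end, in the units of the state.
- ctrl.read_state(): the state, without advancing time (a new reading comes with each control period).
- ctrl.get_image(name): name is "scene" or "top"; returns a dict with "img" (384x512x3 uint8, red, green, blue), "depth" (384x512 float32, mm along the optical axis (not along the pixel's ray), 0 where there is no reading), "fx", "fy", "cx", "cy" (pixels), "distortion" ([k1, k2, p1, p2, k3] as OpenCV has them; the pictures are not rectified), "position" and "orientation" of the camera in the world. Camera axes: x right, y down, z forward; pixel columns grow to the right and rows downward; lengths in mm; the calibration is good to about 2 mm. A picture is of the moment at which its call begins.
- ctrl.finish_job(): hands the job in; it is judged then, once.
Trained networks look in a picture, given as the dict that the camera call returned (one of the last four; its "shot" number tells which), for a name from the list of things; names that differ only in an ending like _2 or _b are one class to them, and where a whole thing is asked for, a point or a joint stands for the part that bears it (a point fixed in the world has none). Each returns a list of dicts, best first, with "score" (0 to 1); they miss things now and then, are a little off and sometimes report something else, mostly with a low value. They report only what shows in the picture. A call takes as long as a camera call.
- ctrl.trace(picture, thing): "pixels" (384x512 bool, what is visible of it) and "extent" ([centre column, centre row, width, height] in pixels, round what is visible of it).
The state is a dict: "clock": time; "qpos": joint angles; "qd": joint speeds; "tau": joint torques, N m; "eef_pos": TCP position; "tool_rot": TCP orientation; "force": force on the tool from outside, world axes, zero at the start; "torque": the same for the moment, N m; "width": finger opening in mm; "gripper_force": force on a finger pad.
Only numpy, scipy, OpenCV 4.12 (cv2) and the standard library are available. Lean on these libraries where they do the work, as an engineer would, in place of code of your own. Each camera call takes 0.05 s, during which the arm holds its last target. There are 200 camera calls.

### The job

Slide the chopping board gently back against both stops of the metal preparation station, under the clamp bridge. Then tighten the clamp knob clockwise until its slip clutch clicks over once, so that the pad grips the board at its set force, and stop there: a second click is too many. Let go, and leave the spice jar and the shaker beside the station where they stand.

Things in the scene. Friction and masses are not known exactly. Their poses are not given: they have to be found in the camera images.
- station: Fixed metal preparation station. Origin on the worktop. Its flat bed, top 12 mm up, spans x -120 to 120, y -145 to 90 mm. Two rubber-faced back stops at x = -85 and 85 mm have their faces at y = -90, 14 to 32 mm high. Between them a column carries a bridge arm 44 mm wide, 65 mm high, out to y = -34 over the bed; the vertical clamp axis is at x = 0, y = -60. The board slides home towards -y.
- stop_line (a point): Point on the bed midway between the stops' faces (12 mm above the worktop); axes as the station's. The board's far edge must lie on this line, along x.
- board: Pale chopping board, 300 x 200 x 11 mm, 0.4 to 0.65 kg, loose, flat on the bed. Origin: centre of its underside. Own x runs across the 200 mm width, towards the edge to push; own y along the 300 mm length, which lies along the station's x. Home, its centre is 100 mm from the stop line. It starts 25 to 50 mm short and turned up to 0.06 rad; it drags with 2 to 5 N. Push it with less than 25 N.
- push_edge (a point): Middle of the board's long edge on the side away from the clamp, half way up its thickness; push here. The edge stands 20 mm (home) to 70 mm beyond the edge of the bed, its underside 12 mm and its top 23 mm above the worktop, so fingertips beside it can reach lower than its underside.
- knob_grip (a point): Centre of the grip bar on the grey knob, on the clamp axis, 100.5 mm above the worktop. The upright bar is 46 mm long (this point's x), 12 mm wide (y), its top 12 mm above this point; the knob's disc, radius 26 mm, has its top 16 mm below it. At the start the bar lies along the station's x. The knob keeps its height. Clockwise from above (negative about z) tightens.
- knob_mark (a point): Light index line on top of the knob's bar, 20 mm from the axis; this point's x points outwards along the bar. The knob's feel: free turning takes about 0.1 N m; as the pad bears on the board this climbs over 0.1 to 0.4 rad to about 0.2 N m, then the clutch slips: within 0.3 rad the torque falls to about zero (the click), stays there for 0.2 to 0.3 rad and climbs again towards a second click.
- collar_mark (a point): On the clamp axis, on the steel collar under the knob (radius 27 mm, 66 to 72 mm above the worktop); x points to the collar's dark notch. The collar turns with the screw, in line with the knob's index (within 0.05 rad) until the clutch slips; a click leaves the knob 0.79 rad clockwise of the collar (less if let go halfway over). The screw holds its load when let go.
- foot: Steel end of the screw under the bridge, on the clamp axis, carrying a black rubber pad 26 mm across; it does not turn. Origin: on the axis where pad and steel meet. The pad's underside lies a hidden 6 to 10 mm below this point, 2 to 6 mm above the board's top at the start. Turning the knob lowers it 2.55 mm per rad, so 0.8 to 2.4 rad bring it down on the board.
- spice_jar: Bystander: glass spice jar with a red cap, 45 mm across, 108 mm high, near the station; leave it. Origin: centre of its underside.
- glass_shaker: Bystander: small glass shaker with a grey top, 44 mm across, 90 mm high, near the station; leave it. Origin: centre of its underside.

How it is judged:
By the outcome, as a careful person would: the job done as asked, in the order asked, and still so for the second after the job is handed in, with the robot touching nothing.
It also fails if it takes over 72 s, if anything falls off the work surface, if the arm or the gripper's body presses on something with over 40 N, if the wrist force passes 120 N, or if a joint passes its speed limit or range.

## Working session

There is one attempt and no reset: what is moved stays moved. The work goes in short steps, Python scripts to look and compute and a tool call to move; the robot and the scene stay as the last step left them, time stands still between calls to the robot, and variables do not carry over. Pictures are saved under pics/ and viewed, at most 10 in all, crops included, and the job is handed in when it is done.

Besides the shell and the picture viewer there is one more tool, called in YAML: its name, and indented under it one key for each argument. jog_arm: Moves the arm, as the interface text tells. Shift numbers are shares of 300 mm and turn numbers shares of 90 degrees, none past 1 either way. Its arguments: {"type":"object","properties":{"plan":{"type":"array"}},"required":["plan"]}

```bash
mkdir -p pics
cat > h.py <<'E'
import numpy as np, cv2
from scipy.spatial.transform import Rotation as R
from cell import ctrl
def rot(o):
    o=np.array(o,float)
    return o if o.shape==(3,3) else (R.from_euler('xyz',o).as_matrix() if o.size==3 else R.from_quat(o).as_matrix())
def pts(im,mask):
    v,u=np.nonzero(mask&(im['depth']>0)); d=im['depth'][v,u]
    K=np.array([[im['fx'],0,im['cx']],[0,im['fy'],im['cy']],[0,0,1]])
    n=cv2.undistortPoints(np.stack([u,v],1).astype(float)[:,None],K,np.array(im['distortion'],float))[:,0]
    return np.c_[n*d[:,None],d]@rot(im['orientation']).T+np.array(im['position']), u, v
def save(im,n): cv2.imwrite('pics/'+n,im['img'][:,:,::-1])
E
python3 - <<'E'
from h import *
print(ctrl.read_state())
for c in ['scene','top']:
    im=ctrl.get_image(c); save(im,c+'0.png'); print(c,im['position'],im['orientation'],im['fx'])
    for t in ['station','board','knob_grip','knob_mark','collar_mark','foot','spice_jar','glass_shaker']:
        for r in ctrl.trace(im,t)[:2]:
            p,u,v=pts(im,r['pixels'])
            if len(p): print(t,round(r['score'],2),np.round(r['extent']),len(p),np.round(np.median(p,0)),np.round(np.percentile(p,2,0)),np.round(np.percentile(p,98,0)))
E
```

```text
{'clock': 0.0, 'qpos': array([ 1.23515983,  0.62936796,  0.03844394,  1.5183596 , -0.02699905,
        0.99632119, -0.01998211]), 'qd': array([-0.00155618, -0.00072793, -0.0008737 ,  0.0009387 ,  0.0003642 ,
        0.0007202 , -0.0009596 ]), 'tau': array([ 1.07796234e-04, -5.63403118e+01,  1.22625131e+00, -1.93441164e+01,
        1.10288541e-02,  1.04896358e-02,  6.22029148e-06]), 'eef_pos': array([ 173.13119857, -625.86399136,  230.37768081]), 'tool_rot': array([-3.13965486e+00,  2.86849935e-05,  2.69853518e-01]), 'force': array([-0.68383718,  0.24419814,  0.27178843]), 'torque': array([0.03677661, 0.06970736, 0.05057121]), 'gripper_force': 0.0, 'width': 85.56444940305676}
scene [ 203.98329311 -499.17231527  865.50193426] [-2.42995711 -0.00255915 -0.66440909] 470.9665350617794
station 0.92 [252. 266. 112. 102.] 5297 [521. -76.  14.] [ 421. -121.    7.] [650. -14. 110.]
board 0.96 [206. 223. 145. 121.] 8721 [500.  76.  22.] [380. -25.  18.] [667. 179.  25.]
knob_grip 0.66 [241. 229.  27.  28.] 481 [530. -40.  87.] [511. -58.  76.] [554. -17. 114.]
knob_mark 0.83 [242. 230.  24.  23.
[... 808 characters left out ...]
8.] [670. 180.  25.]
board 0.35 [325. 159.  27.  30.] 585 [ 718. -146.  105.] [ 704. -169.   12.] [ 745. -127.  110.]
knob_grip 0.9 [275. 246.  20.  24.] 477 [536. -33.  85.] [514. -56.  80.] [558. -12. 114.]
knob_grip 0.73 [349. 226.  21.  25.] 376 [ 576. -193.   79.] [ 560. -213.    0.] [ 598. -180.   90.]
knob_mark 0.92 [275. 245.  26.  24.] 494 [537. -33.  85.] [514. -56.  72.] [559. -11. 114.]
collar_mark 0.92 [274. 246.  30.  28.] 547 [536. -33.  84.] [512. -57.  13.] [560. -11. 114.]
spice_jar 0.62 [325. 158.  32.  32.] 635 [ 718. -146.  105.] [ 704. -171.   -1.] [ 771. -127.  110.]
glass_shaker 0.54 [348. 227.  24.  20.] 338 [ 576. -192.   80.] [ 560. -210.   26.] [ 594. -180.   90.]
```

Run:
```python
import cv2,numpy as np
a=cv2.imread('pics/scene0.png')[140:350,110:400];b=cv2.imread('pics/top0.png')[140:350,130:420]
cv2.imwrite('pics/both.png',np.vstack([cv2.resize(a,None,fx=1.42,fy=1.42,interpolation=3),cv2.resize(b,None,fx=1.42,fy=1.42,interpolation=3)]))
```

```text
(no output)
```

View pics/both.png

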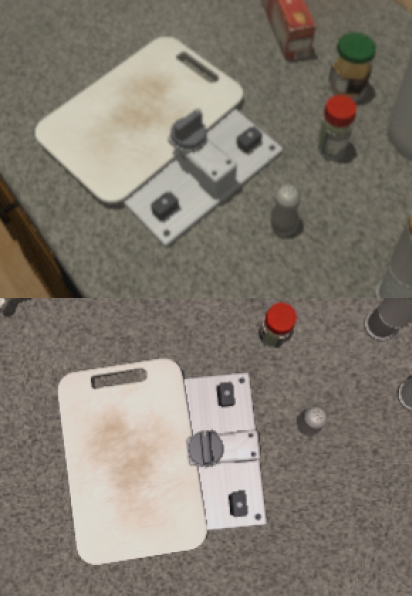

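View pics/top0.png

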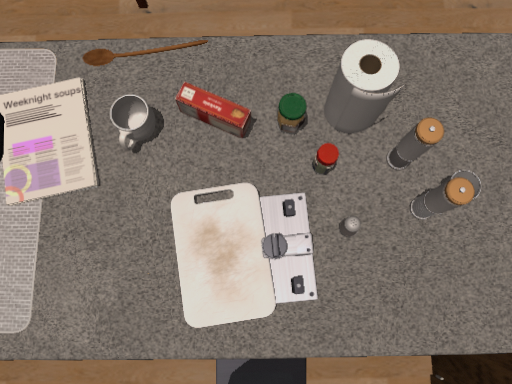

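The board (top view around 222,258) has been turned slightly and lies left (+y) of the bed, with push side further +y. The knob is at (275,246), the stops at (290,208) and (297,285), and the jar and shaker at (326,157) and (350,226). Next I fit the poses.

```bash
cat >> h.py <<'E'
def fitrect(P):
    (c,s,a)=cv2.minAreaRect(P[:,:2].astype(np.float32)); return np.round(c,1),np.round(s,1),round(np.deg2rad(a),4)
def trim(P,lo,hi,k=2):
    Q=P[(P[:,2]>lo)&(P[:,2]<hi)]; return Q
E
python3 - <<'E'
from h import *
for c in ['top','scene']:
    im=ctrl.get_image(c)
    b=ctrl.trace(im,'board')[0]; P,_,_=pts(im,b['pixels']); P=trim(P,17,29)
    print(c,'board',fitrect(P),np.median(P[:,2]))
    s=ctrl.trace(im,'station')[0]; P,_,_=pts(im,s['pixels'])
    B=trim(P,7,17); print('bed',fitrect(B),np.median(B[:,2]))
    # right edge line of bed: min y per x bin, and x ends
    xs=np.arange(435,645,6); e=np.array([(x,B[abs(B[:,0]-x)<3][:,1].min()) for x in xs if (abs(B[:,0]-x)<3).sum()>3]); print('bed back edge',np.polyfit(e[:,0]-535,e[:,1],1))
    # whole-image points for knob/stops
    A,u,v=pts(im,np.ones((384,512),bool))
    m=(abs(A[:,0]-535)<60)&(abs(A[:,1]+36)<40)
    for lo,hi,n in [(106,120,'bar'),(78,92,'disc')]:
        Q=A[m&(A[:,2]>lo)&(A[:,2]<hi)]; print(n,len(Q),fitrect(Q),np.median(Q,0).round(1))
    m=(abs(A[:,0]-535)<115)&(A[:,1]>-130)&(A[:,1]<-60)&(A[:,2]>24)&(A[:,2]<40)
    Q=A[m]
    for sg in (1,-1):
        q=Q[(Q[:,0]-535)*sg>55]; print('stop',len(q),fitrect(q) if len(q) else 0)
E
```

```text
top board (array([527.9,  80.2]), array([301.1, 200.9]), np.float64(0.1391)) 21.29568893392843
bed (array([540. , -67.2]), array([240.7, 105.2]), np.float64(0.0913)) 11.585934219673845
bed back edge [ 9.17864528e-02 -1.18135904e+02]
bar 136 (array([537.8, -34.1]), array([45. , 11.9]), np.float64(0.0869)) [537.6 -34.2 111.9]
disc 333 (array([537.7, -34.4]), array([48.8, 50.8]), np.float64(1.3023)) [536.1 -28.7  83.8]
stop 155 (array([624.8, -71.2]), array([20.2, 35.6]), np.float64(1.562))
stop 191 (array([455.7, -83.1]), array([36.1, 23.7]), np.float64(0.0897))
scene board (array([524.9,  80.4]), array([301.9, 203.2]), np.float64(0.1372)) 22.022537534076037
bed (array([536.2, -66.3]), array([239.6, 106.2]), np.float64(0.0876)) 12.266090537971706
bed back edge [ 8.44199625e-02 -1.18975387e+02]
bar 133 (array([534.4, -34.3]), array([46.3, 12.1]), np.float64(0.0573)) [533.8 -35.2 112. ]
disc 260 (array([530.8, -35. ]), array([43.7, 51.5]), np.float64(0.507)) [529.8 -43.5  84.6]
stop 168 (array([622.8, -71.2]), array([37.2, 20.9]), np.float64(0.0878))
stop 218 (array([452.6, -83.4]), array([36. , 26.8]), np.float64(0.0412))
```

```bash
cat >> h.py <<'E'
def plan(target,yaw=None):
    s=ctrl.read_state(); T=rot(s['tool_rot']); d=T.T@(np.array(target)-s['eef_pos'])
    o=dict(shift=np.round(d/300,4))
    if yaw is not None: o['turn']=np.round((R.from_matrix(T.T)*R.from_euler('xyz',[np.pi,0,yaw])).as_rotvec()/(np.pi/2),4)
    print(o)
E
python3 -c "
from h import *
plan([400,-340,230],.09)"
```

```text
{'shift': array([ 0.9829, -0.7191,  0.0044]), 'turn': array([ 0.    , -0.    ,  0.1144])}
```

jog_arm:
  plan:
    - {"tx": 0.983, "ty": -0.719, "tz": 0.0, "wz": 0.115, "claw": 1}
    - {"tx": 0.983, "ty": -0.719, "tz": 0.0, "wz": 0.115, "claw": 1}
    - {"tx": 0.983, "ty": -0.719, "tz": 0.0, "wz": 0.115, "claw": 1}
    - {"tx": 0.983, "ty": -0.719, "tz": 0.0, "wz": 0.115, "claw": 1}
    - {"tx": 0.983, "ty": -0.719, "tz": 0.0, "wz": 0.115, "claw": 1}
    - {"tx": 0.983, "ty": -0.719, "tz": 0.0, "wz": 0.115, "claw": 1}
    - {"tx": 0.983, "ty": -0.719, "tz": 0.0, "wz": 0.115, "claw": 1}
    - {"tx": 0.983, "ty": -0.719, "tz": 0.0, "wz": 0.115, "claw": 1}
    - {"tx": 0.983, "ty": -0.719, "tz": 0.0, "wz": 0.115, "claw": 1}

```text
invalid input at $.plan[0]: expected keys tx, ty, tz, wx, wy, wz, claw
```

```bash
python3 -c "
from h import *
s=ctrl.read_state();print(s['clock'],s['eef_pos'],s['tool_rot'],s['qpos'],s['width'])
plan([457,-60,230],.09);plan([513.1,219.7,230],.09)"
```

```text
1.2 [ 173.26923936 -626.50239746  231.32288465] [ 3.14155676e+00 -4.53023553e-05  2.69731063e-01] [ 1.23520727  0.6283889   0.03852365  1.51739426 -0.02702567  0.99629158
 -0.02000003] 85.1287739059581
{'shift': array([ 1.4148, -1.568 ,  0.0044]), 'turn': array([ 0.    , -0.    ,  0.1144])}
{'shift': array([ 1.8434, -2.4168,  0.0044]), 'turn': array([ 0.    , -0.    ,  0.1144])}
```

jog_arm:
  plan:
    - {"tx": 0.983, "ty": -0.719, "tz": 0, "wx": 0, "wy": 0, "wz": 0.115, "claw": 1}
    - {"tx": 0.983, "ty": -0.719, "tz": 0, "wx": 0, "wy": 0, "wz": 0.115, "claw": 1}
    - {"tx": 0.983, "ty": -0.719, "tz": 0, "wx": 0, "wy": 0, "wz": 0.115, "claw": 1}
    - {"tx": 0.983, "ty": -0.719, "tz": 0, "wx": 0, "wy": 0, "wz": 0.115, "claw": 1}
    - {"tx": 0.983, "ty": -0.719, "tz": 0, "wx": 0, "wy": 0, "wz": 0.115, "claw": 1}
    - {"tx": 0.983, "ty": -0.719, "tz": 0, "wx": 0, "wy": 0, "wz": 0.115, "claw": 1}
    - {"tx": 0.983, "ty": -0.719, "tz": 0, "wx": 0, "wy": 0, "wz": 0.115, "claw": 1}
    - {"tx": 0.983, "ty": -0.719, "tz": 0, "wx": 0, "wy": 0, "wz": 0.115, "claw": 1}
    - {"tx": 0.983, "ty": -0.719, "tz": 0, "wx": 0, "wy": 0, "wz": 0.115, "claw": 1}

```text
clock: 2.1
eef_pos: [402.5, -337.0, 231.5]
tool_rot: [-3.141, -0.001, 0.096]
force: [-0.1, -0.2, 0.7]
width: 0.1
gripper_force: 0.0
```

```bash
python3 -c "
from h import *
s=ctrl.read_state();print(s['clock'],s['eef_pos'],s['tool_rot'],s['qpos'],s['width'])
plan([457,-60,230],.09);plan([513.1,219.7,230],.09)"
```

```text
2.1 [ 402.52247978 -337.03591276  231.5047121 ] [-3.14070717e+00 -1.41344241e-03  9.56545943e-02] [ 0.59366138  0.44998503  0.07322461  1.86619732 -0.04546624  0.82655324
 -0.78472485] 0.1070526325607756
{'shift': array([ 0.269 , -0.9019,  0.0062]), 'turn': array([-0.0006, -0.0009,  0.0036])}
{'shift': array([ 0.5441, -1.8121,  0.0074]), 'turn': array([-0.0006, -0.0009,  0.0036])}
```

jog_arm:
  plan:
    - {"tx": 0.27, "ty": -0.9, "tz": 0, "wx": 0, "wy": 0, "wz": 0.004, "claw": 1}
    - {"tx": 0.27, "ty": -0.9, "tz": 0, "wx": 0, "wy": 0, "wz": 0.004, "claw": 1}
    - {"tx": 0.27, "ty": -0.9, "tz": 0, "wx": 0, "wy": 0, "wz": 0.004, "claw": 1}
    - {"tx": 0.27, "ty": -0.9, "tz": 0, "wx": 0, "wy": 0, "wz": 0.004, "claw": 1}
    - {"tx": 0.27, "ty": -0.9, "tz": 0, "wx": 0, "wy": 0, "wz": 0.004, "claw": 1}
    - {"tx": 0.27, "ty": -0.9, "tz": 0, "wx": 0, "wy": 0, "wz": 0.004, "claw": 1}
    - {"tx": 0.27, "ty": -0.9, "tz": 0, "wx": 0, "wy": 0, "wz": 0.004, "claw": 1}

```text
clock: 2.8
eef_pos: [457.7, -60.5, 231.5]
tool_rot: [-3.14, -0.001, 0.089]
force: [-0.9, -0.8, 0.1]
width: -0.1
gripper_force: 0.0
```

```bash
python3 -c "
from h import *
plan([513.1,219.7,230],.09);plan([513.1,219.7,6],.09)"
```

```text
{'shift': array([ 0.2669, -0.9139,  0.0066]), 'turn': array([-0.0009, -0.0008, -0.0008])}
{'shift': array([ 0.2659, -0.9129,  0.7533]), 'turn': array([-0.0009, -0.0008, -0.0008])}
```

jog_arm:
  plan:
    - {"tx": 0.267, "ty": -0.914, "tz": 0.005, "wx": 0, "wy": 0, "wz": 0, "claw": 1}
    - {"tx": 0.267, "ty": -0.914, "tz": 0.005, "wx": 0, "wy": 0, "wz": 0, "claw": 1}
    - {"tx": 0.267, "ty": -0.914, "tz": 0.005, "wx": 0, "wy": 0, "wz": 0, "claw": 1}
    - {"tx": 0.267, "ty": -0.914, "tz": 0.005, "wx": 0, "wy": 0, "wz": 0, "claw": 1}
    - {"tx": 0.267, "ty": -0.914, "tz": 0.005, "wx": 0, "wy": 0, "wz": 0, "claw": 1}
    - {"tx": 0.267, "ty": -0.914, "tz": 0.005, "wx": 0, "wy": 0, "wz": 0, "claw": 1}
    - {"tx": 0.267, "ty": -0.914, "tz": 0.5, "wx": 0, "wy": 0, "wz": 0, "claw": 1}
    - {"tx": 0.267, "ty": -0.914, "tz": 0.5, "wx": 0, "wy": 0, "wz": 0, "claw": 1}
    - {"tx": 0.267, "ty": -0.914, "tz": 0.6, "wx": 0, "wy": 0, "wz": 0, "claw": 1}
    - {"tx": 0.267, "ty": -0.914, "tz": 0.68, "wx": 0, "wy": 0, "wz": 0, "claw": 1}
    - {"tx": 0.267, "ty": -0.914, "tz": 0.72, "wx": 0, "wy": 0, "wz": 0, "claw": 1}
    - {"tx": 0.267, "ty": -0.914, "tz": 0.745, "wx": 0, "wy": 0, "wz": 0, "claw": 1}

```text
clock: 4.0
eef_pos: [514.0, 213.7, 6.6]
tool_rot: [3.14, 0.002, 0.081]
force: [0.2, 0.0, 0.3]
width: 0.1
gripper_force: 0.0
```

```bash
python3 -c "
from h import *
i=ctrl.get_image('scene');s=ctrl.read_state();print(s['eef_pos'],s['force'],s['tool_rot'])
cv2.imwrite('pics/pre.png',cv2.resize(i['img'][100:330,60:360,::-1],None,fx=2,fy=2))
# station-frame y of TCP relative knob
u=np.array([-.0899,.996]);print((s['eef_pos'][:2]-[536,-34.3])@u-60)
plan([520.7+14.5*-.09,135+14.5,7],.09)"
```

```text
[514.4561814  214.47823286   7.05462223] [0.5598427  0.30843306 0.03965709] [3.14044559e+00 5.50538980e-04 8.11039394e-02]
189.71990921834643
{'shift': array([-0.0011,  0.2172,  0.0004]), 'turn': array([ 0.0007,  0.0004, -0.0057])}
```

View pics/pre.png

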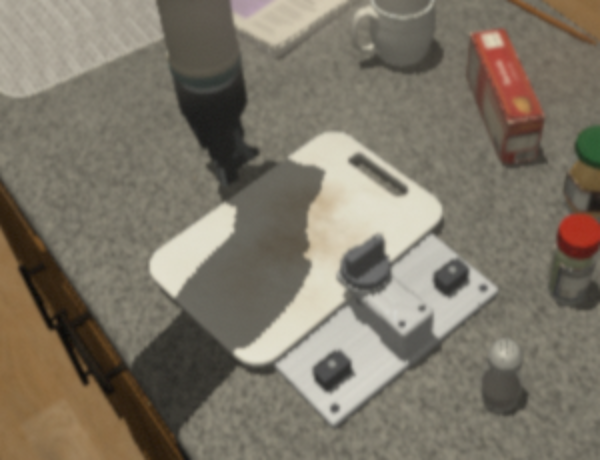

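The fingers sit just beyond the push edge, near pixel (235,180) of the crop, clear of the board. I'll push slowly.

jog_arm:
  plan:
    - {"tx": 0, "ty": 0.03, "tz": 0, "wx": 0, "wy": 0, "wz": 0, "claw": 1}
    - {"tx": 0, "ty": 0.045, "tz": 0, "wx": 0, "wy": 0, "wz": -0.003, "claw": 1}
    - {"tx": 0, "ty": 0.06, "tz": 0, "wx": 0, "wy": 0, "wz": -0.006, "claw": 1}
    - {"tx": 0, "ty": 0.072, "tz": 0, "wx": 0, "wy": 0, "wz": -0.006, "claw": 1}
    - {"tx": 0, "ty": 0.084, "tz": 0, "wx": 0, "wy": 0, "wz": -0.006, "claw": 1}
    - {"tx": 0, "ty": 0.096, "tz": 0, "wx": 0, "wy": 0, "wz": -0.006, "claw": 1}
    - {"tx": 0, "ty": 0.108, "tz": 0, "wx": 0, "wy": 0, "wz": -0.006, "claw": 1}
    - {"tx": 0, "ty": 0.12, "tz": 0, "wx": 0, "wy": 0, "wz": -0.006, "claw": 1}
    - {"tx": 0, "ty": 0.132, "tz": 0, "wx": 0, "wy": 0, "wz": -0.006, "claw": 1}
    - {"tx": 0, "ty": 0.144, "tz": 0, "wx": 0, "wy": 0, "wz": -0.006, "claw": 1}
    - {"tx": 0, "ty": 0.154, "tz": 0, "wx": 0, "wy": 0, "wz": -0.006, "claw": 1}
    - {"tx": 0, "ty": 0.16, "tz": 0, "wx": 0, "wy": 0, "wz": -0.006, "claw": 1}

```text
clock: 5.25
eef_pos: [519.0, 171.9, 9.0]
tool_rot: [-3.137, -0.004, 0.095]
force: [-0.2, 6.2, 5.1]
width: -0.0
gripper_force: 3.6
```

```bash
cat >> h.py <<'E'
def look(name='top'):
    im=ctrl.get_image(name); b=ctrl.trace(im,'board')[0]; P,_,_=pts(im,b['pixels']); P=trim(P,17,29)
    # far edge (min y) and near edge (max y) line fits, ends only, in station coords
    ux=np.array([.996,.0899]);uy=np.array([-.0899,.996]); k=np.array([536,-34.3]); X=(P[:,:2]-k)@ux; Y=(P[:,:2]-k)@uy-60
    for f,nm in ((np.min,'far'),(np.max,'near')):
        e=np.array([(x,f(Y[abs(X-x)<4])) for x in np.arange(-115,116,6) if abs(x)>38 and (abs(X-x)<4).sum()>5])
        p=np.polyfit(e[:,0],e[:,1],1); r=e[:,1]-np.polyval(p,e[:,0]); g=abs(r)<3
        print(nm,len(e),np.round(np.polyfit(e[g,0],e[g,1],1),4))
    s=ctrl.read_state(); print(fitrect(P),s['clock'],s['eef_pos'],s['force'],'tcp y',(s['eef_pos'][:2]-k)@uy-60); return im
E
python3 -c "
from h import *
look()"
```

```text
far 26 [ 4.19000e-02 -6.69717e+01]
near 26 [4.03000e-02 1.31899e+02]
(array([529.4,  58.1]), array([300.9, 200.4]), np.float64(0.1313)) 5.35 [519.02523022 171.53769571   8.98741824] [0.42491727 6.81904857 3.48776433] tcp y 146.5403767327563
```

jog_arm:
  plan:
    - {"tx": 0, "ty": 0.008, "tz": 0.003, "wx": 0, "wy": 0, "wz": 0, "claw": 1}
    - {"tx": 0, "ty": 0.016, "tz": 0.006, "wx": 0, "wy": 0, "wz": 0, "claw": 1}
    - {"tx": 0, "ty": 0.024, "tz": 0.006, "wx": 0, "wy": 0, "wz": 0, "claw": 1}
    - {"tx": 0, "ty": 0.032, "tz": 0.006, "wx": 0, "wy": 0, "wz": 0, "claw": 1}
    - {"tx": 0, "ty": 0.04, "tz": 0.006, "wx": 0, "wy": 0, "wz": 0, "claw": 1}
    - {"tx": 0, "ty": 0.046, "tz": 0.006, "wx": 0, "wy": 0, "wz": 0, "claw": 1}
    - {"tx": 0, "ty": 0.052, "tz": 0.006, "wx": 0, "wy": 0, "wz": 0, "claw": 1}
    - {"tx": 0, "ty": 0.056, "tz": 0.006, "wx": 0, "wy": 0, "wz": 0, "claw": 1}
    - {"tx": 0, "ty": 0.06, "tz": 0.006, "wx": 0, "wy": 0, "wz": 0, "claw": 1}

```text
clock: 6.25
eef_pos: [520.5, 154.0, 7.1]
tool_rot: [-3.137, -0.004, 0.095]
force: [-0.7, 4.9, 5.4]
width: -0.1
gripper_force: 3.4
```

```bash
python3 -c "
from h import *
look()"
```

```text
far 26 [ 3.0100e-02 -8.3442e+01]
near 26 [3.350000e-02 1.132277e+02]
(array([530.9,  40.2]), array([300.3, 199.3]), np.float64(0.1256)) 6.35 [520.54668928 153.72056259   7.11449356] [-0.92039834  5.97508148  4.13418284] tcp y 128.65773297205908
```

jog_arm:
  plan:
    - {"tx": 0, "ty": 0.003, "tz": 0, "wx": 0, "wy": 0, "wz": 0, "claw": 1}
    - {"tx": 0, "ty": 0.006, "tz": 0, "wx": 0, "wy": 0, "wz": 0, "claw": 1}
    - {"tx": 0, "ty": 0.009, "tz": 0, "wx": 0, "wy": 0, "wz": 0, "claw": 1}
    - {"tx": 0, "ty": 0.011, "tz": 0, "wx": 0, "wy": 0, "wz": 0, "claw": 1}
    - {"tx": 0, "ty": 0.013, "tz": 0, "wx": 0, "wy": 0, "wz": 0, "claw": 1}

```text
clock: 6.85
eef_pos: [521.4, 153.0, 7.2]
tool_rot: [-3.134, -0.006, 0.097]
force: [0.2, 12.0, 3.6]
width: 0.3
gripper_force: 6.1
```

```bash
python3 -c "
from h import *
look()"
```

```text
far 26 [ 3.07000e-02 -8.58086e+01]
near 26 [2.740000e-02 1.128218e+02]
(array([531. ,  39.4]), array([300.7, 200.5]), np.float64(0.1209)) 6.95 [521.62898077 152.94325386   7.21259698] [ 0.10605772 12.4202072   3.04958979] tcp y 127.7862354733235
```

jog_arm:
  plan:
    - {"tx": 0, "ty": 0.001, "tz": 0, "wx": 0, "wy": 0, "wz": 0, "claw": 1}
    - {"tx": 0, "ty": 0.002, "tz": 0, "wx": 0, "wy": 0, "wz": 0, "claw": 1}
    - {"tx": 0, "ty": 0.003, "tz": 0, "wx": 0, "wy": 0, "wz": 0, "claw": 1}
    - {"tx": 0, "ty": 0.004, "tz": 0, "wx": 0, "wy": 0, "wz": 0, "claw": 1}

```text
clock: 7.35
eef_pos: [522.6, 152.5, 7.3]
tool_rot: [-3.133, -0.008, 0.098]
force: [2.4, 12.3, -0.4]
width: -0.2
gripper_force: 6.4
```

```bash
python3 -c "
from h import *
look()"
```

```text
far 26 [ 3.40000e-02 -8.57225e+01]
near 26 [1.91000e-02 1.11615e+02]
(array([531.7,  38.9]), array([299.7, 199.8]), np.float64(0.1181)) 7.45 [522.74149208 152.48708748   7.26239935] [ 1.82360188 13.01133289  1.03719188] tcp y 127.23187899364129
```

jog_arm:
  plan:
    - {"tx": 0, "ty": 0.001, "tz": 0, "wx": 0, "wy": 0, "wz": 0, "claw": 1}
    - {"tx": 0, "ty": 0.002, "tz": 0, "wx": 0, "wy": 0, "wz": 0, "claw": 1}
    - {"tx": 0, "ty": 0.003, "tz": 0, "wx": 0, "wy": 0, "wz": 0, "claw": 1}
    - {"tx": 0, "ty": 0.004, "tz": 0, "wx": 0, "wy": 0, "wz": 0, "claw": 1}
    - {"tx": 0, "ty": 0.005, "tz": 0, "wx": 0, "wy": 0, "wz": 0, "claw": 1}
    - {"tx": 0, "ty": 0.006, "tz": 0, "wx": 0, "wy": 0, "wz": 0, "claw": 1}

```text
clock: 8.05
eef_pos: [524.6, 151.7, 7.4]
tool_rot: [-3.132, -0.012, 0.098]
force: [4.2, 15.0, -1.9]
width: -0.2
gripper_force: 7.0
```

```bash
python3 -c "
from h import *
look()"
```

```text
far 26 [ 1.97000e-02 -8.73995e+01]
near 26 [1.400000e-02 1.115654e+02]
(array([532.9,  38. ]), array([300.8, 201.1]), np.float64(0.1077)) 8.15 [524.66867838 151.74822852   7.34802186] [ 5.22122241 14.17990145 -3.09355474] tcp y 126.32272141506286
```

jog_arm:
  plan:
    - {"tx": 0, "ty": -0.05, "tz": 0, "wx": 0, "wy": 0, "wz": 0, "claw": 1}
    - {"tx": 0.1, "ty": -0.05, "tz": 0, "wx": 0, "wy": 0, "wz": 0, "claw": 1}
    - {"tx": 0.15, "ty": -0.05, "tz": 0, "wx": 0, "wy": 0, "wz": 0, "claw": 1}
    - {"tx": 0.15, "ty": -0.05, "tz": 0, "wx": 0, "wy": 0, "wz": 0, "claw": 1}
    - {"tx": 0.15, "ty": -0.05, "tz": 0, "wx": 0, "wy": 0, "wz": 0, "claw": 1}

```text
clock: 8.65
eef_pos: [562.2, 162.0, 5.8]
tool_rot: [3.141, 0.002, 0.092]
force: [-0.8, 0.3, 0.4]
width: 0.1
gripper_force: 0.0
```

```bash
python3 -c "
from h import *
look();print(ctrl.read_state()['tool_rot'])"
```

```text
far 26 [ 1.66000e-02 -8.72298e+01]
near 26 [6.200000e-03 1.106844e+02]
(array([533. ,  38.2]), array([300.9, 200.6]), np.float64(0.1059)) 8.75 [561.71287158 162.10782847   5.78328121] [-0.04194191  0.48226179 -0.08981473] tcp y 133.31061000448344
[3.14102392e+00 2.46465810e-03 9.24724875e-02]
```

jog_arm:
  plan:
    - {"tx": 0, "ty": 0.012, "tz": 0, "wx": 0, "wy": 0, "wz": 0, "claw": 1}
    - {"tx": 0, "ty": 0.02, "tz": 0, "wx": 0, "wy": 0, "wz": 0, "claw": 1}
    - {"tx": 0, "ty": 0.024, "tz": 0, "wx": 0, "wy": 0, "wz": 0, "claw": 1}
    - {"tx": 0, "ty": 0.027, "tz": 0, "wx": 0, "wy": 0, "wz": 0, "claw": 1}
    - {"tx": 0, "ty": 0.03, "tz": 0, "wx": 0, "wy": 0, "wz": 0, "claw": 1}
    - {"tx": 0, "ty": 0.033, "tz": 0, "wx": 0, "wy": 0, "wz": 0, "claw": 1}
    - {"tx": 0, "ty": 0.036, "tz": 0, "wx": 0, "wy": 0, "wz": 0, "claw": 1}

```text
clock: 9.45
eef_pos: [566.2, 153.7, 6.3]
tool_rot: [-3.139, -0.004, 0.093]
force: [3.0, 5.4, -2.8]
width: -0.1
gripper_force: 3.0
```

```bash
python3 -c "
from h import *
look();print(ctrl.read_state()['tool_rot'])"
```

```text
far 26 [-3.60000e-03 -8.89877e+01]
near 26 [-2.240000e-02  1.077317e+02]
(array([534.2,  36.2]), array([300.8, 200.1]), np.float64(0.0859)) 9.55 [566.26445275 153.54107316   6.39344589] [ 2.59782332  5.61065527 -2.7801739 ] tcp y 124.36893456078118
[-3.13938538 -0.0039572   0.09324537]
```

jog_arm:
  plan:
    - {"tx": 0, "ty": -0.025, "tz": 0, "wx": 0, "wy": 0, "wz": 0, "claw": 1}
    - {"tx": -0.08, "ty": -0.025, "tz": 0, "wx": 0, "wy": 0, "wz": 0, "claw": 1}
    - {"tx": -0.14, "ty": -0.025, "tz": 0, "wx": 0, "wy": 0, "wz": 0, "claw": 1}
    - {"tx": -0.14, "ty": -0.02, "tz": 0, "wx": 0, "wy": 0, "wz": 0, "claw": 1}
    - {"tx": -0.14, "ty": -0.01, "tz": 0, "wx": 0, "wy": 0, "wz": 0, "claw": 1}
    - {"tx": -0.14, "ty": -0.005, "tz": 0, "wx": 0, "wy": 0, "wz": 0, "claw": 1}
    - {"tx": -0.14, "ty": 0, "tz": 0, "wx": 0, "wy": 0, "wz": 0, "claw": 1}
    - {"tx": -0.14, "ty": 0.004, "tz": 0, "wx": 0, "wy": 0, "wz": 0, "claw": 1}
    - {"tx": -0.14, "ty": 0.008, "tz": 0, "wx": 0, "wy": 0, "wz": 0, "claw": 1}

```text
clock: 10.45
eef_pos: [524.0, 149.5, 6.3]
tool_rot: [-3.137, -0.003, 0.095]
force: [-0.9, 11.0, -0.5]
width: 0.1
gripper_force: 5.4
```

```bash
python3 -c "
from h import *
look();print(ctrl.read_state()['tool_rot'])"
```

```text
far 26 [-5.80000e-03 -8.96695e+01]
near 26 [-7.50000e-03  1.09215e+02]
(array([534.6,  35.8]), array([300.8, 200.6]), np.float64(0.0825)) 10.55 [523.99946117 149.5488278    6.28674617] [-0.97707881  8.89344821  0.95662003] tcp y 124.19228092898746
[-3.13681979e+00 -2.75793378e-03  9.47618368e-02]
```

jog_arm:
  plan:
    - {"tx": 0, "ty": 0.003, "tz": 0, "wx": 0, "wy": 0, "wz": 0, "claw": 1}
    - {"tx": 0, "ty": 0.006, "tz": 0, "wx": 0, "wy": 0, "wz": 0, "claw": 1}
    - {"tx": 0, "ty": 0.008, "tz": 0, "wx": 0, "wy": 0, "wz": 0, "claw": 1}

```text
clock: 10.85
eef_pos: [524.0, 149.4, 6.3]
tool_rot: [-3.134, -0.003, 0.096]
force: [-2.4, 13.3, 0.4]
width: 0.1
gripper_force: 7.0
```

```bash
python3 -c "
from h import *
look();print(ctrl.read_state()['tool_rot'])"
```

```text
far 26 [-6.30000e-03 -8.92848e+01]
near 26 [-8.100000e-03  1.091771e+02]
(array([534.8,  36. ]), array([300.9, 200.2]), np.float64(0.0826)) 10.95 [524.00433956 149.4422324    6.31802339] [-2.32193303 13.02752236 -0.44829753] tcp y 124.08567334416489
[-3.13444099e+00 -3.13101077e-03  9.65368023e-02]
```

jog_arm:
  plan:
    - {"tx": 0, "ty": -0.045, "tz": 0, "wx": 0, "wy": 0, "wz": 0, "claw": 1}
    - {"tx": -0.08, "ty": -0.045, "tz": 0, "wx": 0, "wy": 0, "wz": 0, "claw": 1}
    - {"tx": -0.15, "ty": -0.045, "tz": 0, "wx": 0, "wy": 0, "wz": 0, "claw": 1}
    - {"tx": -0.15, "ty": -0.03, "tz": 0, "wx": 0, "wy": 0, "wz": 0, "claw": 1}
    - {"tx": -0.15, "ty": -0.02, "tz": 0, "wx": 0, "wy": 0, "wz": 0, "claw": 1}
    - {"tx": -0.15, "ty": -0.012, "tz": 0, "wx": 0, "wy": 0, "wz": 0, "claw": 1}
    - {"tx": -0.15, "ty": -0.008, "tz": 0, "wx": 0, "wy": 0, "wz": 0, "claw": 1}
    - {"tx": -0.15, "ty": -0.004, "tz": 0, "wx": 0, "wy": 0, "wz": 0, "claw": 1}
    - {"tx": -0.15, "ty": 0, "tz": 0, "wx": 0, "wy": 0, "wz": 0, "claw": 1}

```text
clock: 11.85
eef_pos: [477.0, 145.4, 6.0]
tool_rot: [-3.135, 0.001, 0.098]
force: [-8.0, 18.4, 2.8]
width: 0.3
gripper_force: 9.2
```

```bash
python3 -c "
from h import *
look();print(ctrl.read_state()['tool_rot'])"
```

```text
far 26 [-5.50000e-03 -8.96241e+01]
near 26 [2.740000e-02 1.061775e+02]
(array([534.6,  35.8]), array([300.9, 200.5]), np.float64(0.0813)) 11.95 [476.93985452 145.45824062   6.0124451 ] [-7.14771765 16.29093601  3.32136704] tcp y 124.34871473695304
[-3.13454342e+00  1.42405467e-03  9.77768159e-02]
```

jog_arm:
  plan:
    - {"tx": 0, "ty": -0.1, "tz": 0, "wx": 0, "wy": 0, "wz": 0, "claw": 1}
    - {"tx": 0, "ty": -0.1, "tz": -0.15, "wx": 0, "wy": 0, "wz": 0, "claw": 1}
    - {"tx": 0, "ty": -0.1, "tz": -0.6, "wx": 0, "wy": 0, "wz": -1, "claw": 0}
    - {"tx": 0, "ty": -0.1, "tz": -0.6, "wx": 0, "wy": 0, "wz": -1, "claw": 0}
    - {"tx": 0.1, "ty": 0.1, "tz": -0.6, "wx": 0, "wy": 0, "wz": -1, "claw": 0}
    - {"tx": 0.2, "ty": 0.6, "tz": -0.6, "wx": 0, "wy": 0, "wz": -1, "claw": 0}
    - {"tx": 0.2, "ty": 0.6, "tz": -0.6, "wx": 0, "wy": 0, "wz": -1, "claw": 0}
    - {"tx": 0.2, "ty": 0.6, "tz": -0.6, "wx": 0, "wy": 0, "wz": -1, "claw": 0}
    - {"tx": 0.2, "ty": 0.6, "tz": -0.6, "wx": 0, "wy": 0, "wz": -1, "claw": 0}
    - {"tx": 0.2, "ty": 0.6, "tz": -0.6, "wx": 0, "wy": 0, "wz": -1, "claw": 0}
    - {"tx": 0.2, "ty": 0.6, "tz": -0.6, "wx": 0, "wy": 0, "wz": -1, "claw": 0}
    - {"tx": 0.2, "ty": 0.6, "tz": -0.6, "wx": 0, "wy": 0, "wz": -1, "claw": 0}

```text
clock: 13.15
eef_pos: [556.0, -36.8, 186.3]
tool_rot: [3.14, 0.001, 1.595]
force: [-0.3, 0.3, -0.2]
width: 85.6
gripper_force: 0.0
```

```bash
python3 -c "
from h import *
s=ctrl.read_state();print(s['eef_pos'],s['tool_rot'],s['qpos'],s['clock'])
plan([536,-34.3,150],.088+np.pi)"
```

```text
[555.9745983  -36.84275973 186.33596742] [3.13991852e+00 7.73548034e-04 1.59487744e+00] [ 0.3340319   0.58966878 -0.48800832  1.82076822  0.36599493  0.81961941
 -0.31279223] 13.15
{'shift': array([ 0.0102, -0.0666,  0.121 ]), 'turn': array([ 4.0000e-04,  1.2000e-03, -1.0407e+00])}
```

jog_arm:
  plan:
    - {"tx": 0.01, "ty": -0.067, "tz": 0, "wx": 0, "wy": 0, "wz": -1, "claw": 0}
    - {"tx": 0.01, "ty": -0.067, "tz": 0, "wx": 0, "wy": 0, "wz": -1, "claw": 0}
    - {"tx": 0.01, "ty": -0.067, "tz": 0, "wx": 0, "wy": 0, "wz": -1, "claw": 0}
    - {"tx": 0.01, "ty": -0.067, "tz": 0, "wx": 0, "wy": 0, "wz": -1, "claw": 0}
    - {"tx": 0.01, "ty": -0.067, "tz": 0, "wx": 0, "wy": 0, "wz": -1, "claw": 0}
    - {"tx": 0.01, "ty": -0.067, "tz": 0, "wx": 0, "wy": 0, "wz": -1, "claw": 0}
    - {"tx": 0.01, "ty": -0.067, "tz": 0, "wx": 0, "wy": 0, "wz": -1, "claw": 0}
    - {"tx": 0.01, "ty": -0.067, "tz": 0, "wx": 0, "wy": 0, "wz": -1, "claw": 0}
    - {"tx": 0.01, "ty": -0.067, "tz": 0, "wx": 0, "wy": 0, "wz": -1, "claw": 0}
    - {"tx": 0.01, "ty": -0.067, "tz": 0, "wx": 0, "wy": 0, "wz": -1, "claw": 0}
    - {"tx": 0.01, "ty": -0.067, "tz": 0, "wx": 0, "wy": 0, "wz": -1, "claw": 0}
    - {"tx": 0.01, "ty": -0.067, "tz": 0, "wx": 0, "wy": 0, "wz": -1, "claw": 0}

```text
clock: 14.35
eef_pos: [535.5, -33.7, 185.9]
tool_rot: [3.142, 0.001, -3.123]
force: [0.2, -0.1, 0.6]
width: 85.3
gripper_force: 0.0
```

```bash
python3 -c "
from h import *
s=ctrl.read_state();print(s['eef_pos'],s['tool_rot'],s['qpos'],s['clock'])
plan([536,-34.3,87.5],.088+np.pi)"
```

```text
[535.49518173 -33.71685542 185.9372877 ] [ 3.14157330e+00  7.30827791e-04 -3.12326413e+00] [ 0.5897233   0.68214672 -0.92170823  1.86845451  0.67330868  0.93667808
  0.9410233 ] 14.35
{'shift': array([-0.0014, -0.002 ,  0.3281]), 'turn': array([-0.    ,  0.0005, -0.0444])}
```

jog_arm:
  plan:
    - {"tx": -0.001, "ty": -0.002, "tz": 0.15, "wx": 0, "wy": 0, "wz": -0.044, "claw": 0}
    - {"tx": -0.001, "ty": -0.002, "tz": 0.28, "wx": 0, "wy": 0, "wz": -0.044, "claw": 0}
    - {"tx": -0.001, "ty": -0.002, "tz": 0.325, "wx": 0, "wy": 0, "wz": -0.044, "claw": 0}
    - {"tx": -0.001, "ty": -0.002, "tz": 0.325, "wx": 0, "wy": 0, "wz": -0.044, "claw": 0}
    - {"tx": -0.001, "ty": -0.002, "tz": 0.325, "wx": 0, "wy": 0, "wz": -0.044, "claw": 0}

```text
clock: 14.85
eef_pos: [536.0, -32.5, 89.7]
tool_rot: [3.142, 0.002, -3.052]
force: [0.2, 0.2, 0.5]
width: 85.1
gripper_force: 0.0
```

```bash
python3 -c "
from h import *
i=look('scene');s=ctrl.read_state();print(s['torque'])
cv2.imwrite('pics/grip.png',cv2.resize(i['img'][140:330,110:360,::-1],None,fx=2.5,fy=2.5))
plan([536,-34.3,87.5],.088+np.pi)"
```

```text
far 26 [-9.0000e-04 -8.8162e+01]
near 26 [  0.1597 123.1242]
(array([532.3,  35.9]), array([301.6, 201.3]), np.float64(0.0808)) 14.95 [536.33360539 -32.55184997  90.32026109] [ 0.13609406  0.57692509 -0.88702004] tcp y -58.288833690948245
[-0.00556554  0.0293845   0.01531627]
{'shift': array([ 0.0017, -0.0057,  0.0094]), 'turn': array([-0.0002,  0.0022,  0.0013])}
```

View pics/grip.png

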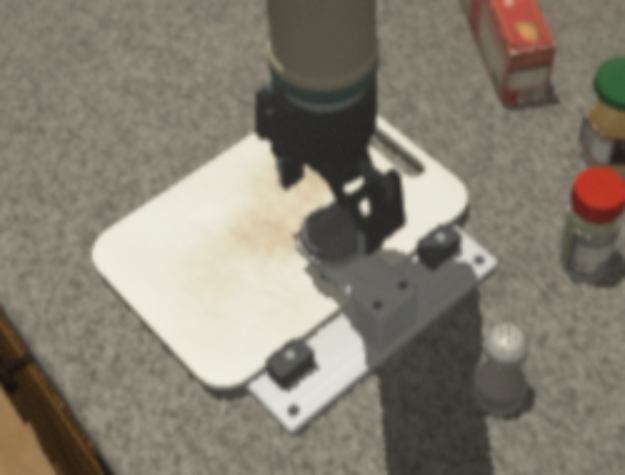

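The fingers straddle the knob bar around (340,215). The board meets both stops at (290,355) and (440,240). I'll centre and close.

jog_arm:
  plan:
    - {"tx": 0.001, "ty": -0.006, "tz": 0.006, "wx": 0, "wy": 0, "wz": 0, "claw": 0}
    - {"tx": 0.001, "ty": -0.006, "tz": 0.006, "wx": 0, "wy": 0, "wz": 0, "claw": 1}
    - {"tx": 0.001, "ty": -0.006, "tz": 0.006, "wx": 0, "wy": 0, "wz": 0, "claw": 1}
    - {"tx": 0.001, "ty": -0.006, "tz": 0.006, "wx": 0, "wy": 0, "wz": 0, "claw": 1}
    - {"tx": 0.001, "ty": -0.006, "tz": 0.006, "wx": 0, "wy": 0, "wz": 0, "claw": 1}
    - {"tx": 0.001, "ty": -0.006, "tz": 0.006, "wx": 0, "wy": 0, "wz": 0, "claw": 1}
    - {"tx": 0.001, "ty": -0.006, "tz": 0.006, "wx": 0, "wy": 0, "wz": 0, "claw": 1}
    - {"tx": 0.001, "ty": -0.006, "tz": 0.006, "wx": 0, "wy": 0, "wz": 0, "claw": 1}

```text
clock: 15.75
eef_pos: [534.6, -33.9, 86.9]
tool_rot: [3.141, 0.0, -3.05]
force: [-0.9, 1.8, 4.1]
width: 11.2
gripper_force: 61.4
```

```bash
cat >> h.py <<'E'
def tq(n=4):
    L=[]
    for i in range(n):
        s=ctrl.read_state(); L.append(np.r_[s['tool_rot'][2],s['torque'][2],s['tau'][6],s['force'],s['eef_pos'],s['qpos'][6],s['qpos'][2]])
        if i<n-1: ctrl.get_image('top')
    L=np.array(L); m=L.mean(0); print('t',s['clock'],'yaw %.3f tz %.3f (%s) tau7 %.4f F %s pos %s j7 %.2f j3 %.2f w %.1f'%(m[0],m[1],L[:,1].round(3),m[2],m[3:6].round(1),m[6:9].round(1),m[9],m[10],s['width']))
E
python3 -c "
from h import *
tq()"
```

```text
t 15.9 yaw -3.050 tz 0.019 ([ 0.029 -0.005  0.047  0.004]) tau7 -0.0056 F [-1.7  2.3  4.1] pos [534.6 -33.9  86.9] j7 0.86 j3 -0.81 w 11.0
```

jog_arm:
  plan:
    - {"tx": 0, "ty": 0, "tz": 0, "wx": 0, "wy": 0, "wz": 0.06, "claw": 1}
    - {"tx": 0, "ty": 0, "tz": 0, "wx": 0, "wy": 0, "wz": 0.12, "claw": 1}
    - {"tx": 0, "ty": 0, "tz": 0, "wx": 0, "wy": 0, "wz": 0.18, "claw": 1}
    - {"tx": 0, "ty": 0, "tz": 0, "wx": 0, "wy": 0, "wz": 0.24, "claw": 1}
    - {"tx": 0, "ty": 0, "tz": 0, "wx": 0, "wy": 0, "wz": 0.3, "claw": 1}
    - {"tx": 0, "ty": 0, "tz": 0, "wx": 0, "wy": 0, "wz": 0.36, "claw": 1}
    - {"tx": 0, "ty": 0, "tz": 0, "wx": 0, "wy": 0, "wz": 0.4, "claw": 1}

```text
clock: 16.6
eef_pos: [534.9, -32.4, 87.0]
tool_rot: [3.139, -0.001, 2.603]
force: [-0.5, 5.1, 2.1]
width: 10.8
gripper_force: 61.4
```

```bash
python3 -c "
from h import *
tq(6)"
```

```text
t 16.85 yaw 2.604 tz 0.101 ([0.141 0.104 0.088 0.105 0.068 0.098]) tau7 -0.1213 F [-1.   5.2  2.9] pos [534.9 -32.4  87. ] j7 0.35 j3 -0.65 w 11.3
```

jog_arm:
  plan:
    - {"tx": 0, "ty": 0, "tz": 0, "wx": 0, "wy": 0, "wz": 0.04, "claw": 1}
    - {"tx": 0, "ty": 0, "tz": 0, "wx": 0, "wy": 0, "wz": 0.08, "claw": 1}
    - {"tx": 0, "ty": 0, "tz": 0, "wx": 0, "wy": 0, "wz": 0.08, "claw": 1}

```text
clock: 17.15
eef_pos: [535.0, -32.1, 87.0]
tool_rot: [3.138, -0.001, 2.479]
force: [-1.1, 6.5, 2.2]
width: 11.0
gripper_force: 61.3
```

```bash
python3 -c "
from h import *
tq(4)"
```

```text
t 17.3 yaw 2.480 tz 0.087 ([0.077 0.087 0.108 0.076]) tau7 -0.1840 F [-1.3  5.8  3.1] pos [535.  -32.1  87. ] j7 0.25 j3 -0.62 w 11.0
```

jog_arm:
  plan:
    - {"tx": 0, "ty": 0, "tz": 0, "wx": 0, "wy": 0, "wz": 0.04, "claw": 1}
    - {"tx": 0, "ty": 0, "tz": 0, "wx": 0, "wy": 0, "wz": 0.08, "claw": 1}
    - {"tx": 0, "ty": 0, "tz": 0, "wx": 0, "wy": 0, "wz": 0.08, "claw": 1}

```text
clock: 17.6
eef_pos: [535.2, -31.9, 87.0]
tool_rot: [3.138, -0.001, 2.354]
force: [-1.2, 6.2, 2.7]
width: 10.8
gripper_force: 61.2
```

```bash
python3 -c "
from h import *
tq(4)"
```

```text
t 17.75 yaw 2.354 tz 0.101 ([0.13  0.089 0.077 0.11 ]) tau7 -0.1829 F [-0.9  6.2  2.8] pos [535.2 -31.9  87. ] j7 0.16 j3 -0.59 w 11.1
```

jog_arm:
  plan:
    - {"tx": 0, "ty": 0, "tz": 0, "wx": 0, "wy": 0, "wz": 0.04, "claw": 1}
    - {"tx": 0, "ty": 0, "tz": 0, "wx": 0, "wy": 0, "wz": 0.08, "claw": 1}
    - {"tx": 0, "ty": 0, "tz": 0, "wx": 0, "wy": 0, "wz": 0.08, "claw": 1}

```text
clock: 18.05
eef_pos: [535.5, -31.7, 87.0]
tool_rot: [3.138, -0.002, 2.228]
force: [-1.2, 6.4, 1.9]
width: 10.8
gripper_force: 61.1
```

```bash
python3 -c "
from h import *
tq(4)"
```

```text
t 18.2 yaw 2.229 tz 0.116 ([0.111 0.095 0.125 0.133]) tau7 -0.2091 F [-0.3  6.8  2.4] pos [535.4 -31.7  87. ] j7 0.06 j3 -0.55 w 11.0
```

jog_arm:
  plan:
    - {"tx": 0, "ty": 0, "tz": 0, "wx": 0, "wy": 0, "wz": 0.04, "claw": 1}
    - {"tx": 0, "ty": 0, "tz": 0, "wx": 0, "wy": 0, "wz": 0.08, "claw": 1}
    - {"tx": 0, "ty": 0, "tz": 0, "wx": 0, "wy": 0, "wz": 0.08, "claw": 1}

```text
clock: 18.5
eef_pos: [535.7, -31.4, 87.0]
tool_rot: [3.137, -0.002, 2.103]
force: [0.7, 7.0, 1.1]
width: 11.2
gripper_force: 61.1
```

```bash
python3 -c "
from h import *
tq(4)"
```

```text
t 18.65 yaw 2.104 tz 0.184 ([0.162 0.176 0.203 0.195]) tau7 -0.2452 F [0.6 6.6 0.7] pos [535.7 -31.4  87. ] j7 -0.03 j3 -0.52 w 10.9
```

jog_arm:
  plan:
    - {"tx": 0, "ty": 0, "tz": 0, "wx": 0, "wy": 0, "wz": 0.03, "claw": 1}
    - {"tx": 0, "ty": 0, "tz": 0, "wx": 0, "wy": 0, "wz": 0.05, "claw": 1}
    - {"tx": 0, "ty": 0, "tz": 0, "wx": 0, "wy": 0, "wz": 0.05, "claw": 1}

```text
clock: 18.95
eef_pos: [535.9, -31.3, 87.0]
tool_rot: [3.137, -0.002, 2.025]
force: [-0.3, 6.6, 2.1]
width: 11.0
gripper_force: 61.2
```

```bash
python3 -c "
from h import *
tq(5)"
```

```text
t 19.15 yaw 2.026 tz 0.176 ([0.169 0.224 0.134 0.13  0.221]) tau7 -0.1962 F [0.4 6.9 1.2] pos [535.9 -31.3  87. ] j7 -0.09 j3 -0.50 w 10.9
```

jog_arm:
  plan:
    - {"tx": 0, "ty": 0, "tz": 0, "wx": 0, "wy": 0, "wz": 0.03, "claw": 1}
    - {"tx": 0, "ty": 0, "tz": 0, "wx": 0, "wy": 0, "wz": 0.05, "claw": 1}
    - {"tx": 0, "ty": 0, "tz": 0, "wx": 0, "wy": 0, "wz": 0.05, "claw": 1}

```text
clock: 19.45
eef_pos: [536.1, -31.3, 87.0]
tool_rot: [3.137, -0.003, 1.947]
force: [1.0, 7.2, 0.5]
width: 10.8
gripper_force: 61.1
```

```bash
python3 -c "
from h import *
tq(5)"
```

```text
t 19.65 yaw 1.947 tz 0.184 ([0.161 0.206 0.191 0.181 0.179]) tau7 -0.2458 F [0.7 7.6 0.7] pos [536.1 -31.3  87. ] j7 -0.15 j3 -0.48 w 11.3
```

jog_arm:
  plan:
    - {"tx": 0, "ty": 0, "tz": 0, "wx": 0, "wy": 0, "wz": 0.03, "claw": 1}
    - {"tx": 0, "ty": 0, "tz": 0, "wx": 0, "wy": 0, "wz": 0.05, "claw": 1}
    - {"tx": 0, "ty": 0, "tz": 0, "wx": 0, "wy": 0, "wz": 0.05, "claw": 1}

```text
clock: 19.95
eef_pos: [536.3, -31.2, 87.0]
tool_rot: [3.137, -0.003, 1.869]
force: [1.1, 6.5, 0.7]
width: 10.9
gripper_force: 61.1
```

```bash
python3 -c "
from h import *
tq(5)"
```

```text
t 20.15 yaw 1.869 tz 0.234 ([0.243 0.22  0.281 0.222 0.204]) tau7 -0.2732 F [1.5 7.3 0.5] pos [536.3 -31.2  87. ] j7 -0.21 j3 -0.46 w 10.9
```

jog_arm:
  plan:
    - {"tx": 0, "ty": 0, "tz": 0, "wx": 0, "wy": 0, "wz": 0.03, "claw": 1}
    - {"tx": 0, "ty": 0, "tz": 0, "wx": 0, "wy": 0, "wz": 0.05, "claw": 1}
    - {"tx": 0, "ty": 0, "tz": 0, "wx": 0, "wy": 0, "wz": 0.05, "claw": 1}

```text
clock: 20.45
eef_pos: [536.5, -31.1, 87.0]
tool_rot: [3.137, -0.003, 1.79]
force: [1.5, 7.7, 0.3]
width: 11.2
gripper_force: 61.0
```

```bash
python3 -c "
from h import *
tq(5)"
```

```text
t 20.65 yaw 1.791 tz 0.272 ([0.297 0.272 0.295 0.259 0.237]) tau7 -0.2989 F [1.5 7.5 0.6] pos [536.5 -31.1  87. ] j7 -0.27 j3 -0.44 w 11.1
```

jog_arm:
  plan:
    - {"tx": 0, "ty": 0, "tz": 0, "wx": 0, "wy": 0, "wz": 0.03, "claw": 1}
    - {"tx": 0, "ty": 0, "tz": 0, "wx": 0, "wy": 0, "wz": 0.05, "claw": 1}
    - {"tx": 0, "ty": 0, "tz": 0, "wx": 0, "wy": 0, "wz": 0.05, "claw": 1}

```text
clock: 20.95
eef_pos: [536.7, -31.0, 87.0]
tool_rot: [3.137, -0.004, 1.712]
force: [1.4, 7.1, -0.9]
width: 11.0
gripper_force: 61.0
```

```bash
python3 -c "
from h import *
tq(5)"
```

```text
t 21.15 yaw 1.712 tz 0.297 ([0.288 0.303 0.302 0.286 0.304]) tau7 -0.3243 F [ 1.7  7.7 -0.2] pos [536.7 -31.1  87.1] j7 -0.32 j3 -0.41 w 11.0
```

jog_arm:
  plan:
    - {"tx": 0, "ty": 0, "tz": 0, "wx": 0, "wy": 0, "wz": 0.03, "claw": 1}
    - {"tx": 0, "ty": 0, "tz": 0, "wx": 0, "wy": 0, "wz": 0.05, "claw": 1}
    - {"tx": 0, "ty": 0, "tz": 0, "wx": 0, "wy": 0, "wz": 0.05, "claw": 1}

```text
clock: 21.45
eef_pos: [536.8, -31.1, 87.0]
tool_rot: [3.137, -0.004, 1.632]
force: [2.1, 7.7, -0.7]
width: 11.5
gripper_force: 60.9
```

```bash
python3 -c "
from h import *
tq(5)"
```

```text
t 21.65 yaw 1.633 tz 0.066 ([0.022 0.052 0.064 0.111 0.081]) tau7 -0.1050 F [ 2.5  7.4 -0.3] pos [536.8 -31.1  87.1] j7 -0.38 j3 -0.39 w 10.7
```

jog_arm:
  plan:
    - {"tx": 0, "ty": 0, "tz": 0, "wx": 0, "wy": 0, "wz": 0.03, "claw": 1}
    - {"tx": 0, "ty": 0, "tz": 0, "wx": 0, "wy": 0, "wz": 0.05, "claw": 1}
    - {"tx": 0, "ty": 0, "tz": 0, "wx": 0, "wy": 0, "wz": 0.05, "claw": 1}

```text
clock: 21.95
eef_pos: [537.0, -31.1, 87.1]
tool_rot: [3.137, -0.005, 1.554]
force: [2.8, 8.0, -0.7]
width: 10.9
gripper_force: 60.9
```

```bash
python3 -c "
from h import *
tq(5)"
```

```text
t 22.15 yaw 1.554 tz 0.062 ([0.073 0.055 0.022 0.113 0.045]) tau7 -0.0891 F [ 2.8  7.5 -0.9] pos [537.  -31.1  87.1] j7 -0.44 j3 -0.37 w 10.8
```

The torque peaked at 0.30, dropped to 0.06 and stayed flat, which is the click. I'll let go here and look.

jog_arm:
  plan:
    - {"tx": 0, "ty": 0, "tz": 0, "wx": 0, "wy": 0, "wz": 0, "claw": 0}
    - {"tx": 0, "ty": 0, "tz": 0, "wx": 0, "wy": 0, "wz": 0, "claw": 0}
    - {"tx": 0, "ty": 0, "tz": 0, "wx": 0, "wy": 0, "wz": 0, "claw": 0}
    - {"tx": 0, "ty": 0, "tz": 0, "wx": 0, "wy": 0, "wz": 0, "claw": 0}
    - {"tx": 0, "ty": 0, "tz": 0, "wx": 0, "wy": 0, "wz": 0, "claw": 0}
    - {"tx": 0, "ty": 0, "tz": 0, "wx": 0, "wy": 0, "wz": 0, "claw": 0}
    - {"tx": 0, "ty": 0, "tz": -0.1, "wx": 0, "wy": 0, "wz": 0, "claw": 0}
    - {"tx": 0, "ty": 0, "tz": -0.25, "wx": 0, "wy": 0, "wz": 0, "claw": 0}
    - {"tx": 0, "ty": 0, "tz": -0.4, "wx": 0, "wy": 0, "wz": 0, "claw": 0}
    - {"tx": 0, "ty": 0, "tz": -0.5, "wx": 0, "wy": 0, "wz": 0, "claw": 0}
    - {"tx": 0, "ty": 0, "tz": -0.5, "wx": 0, "wy": 0, "wz": 0, "claw": 0}

```text
clock: 23.25
eef_pos: [537.5, -34.4, 241.1]
tool_rot: [3.133, 0.0, 1.551]
force: [-0.0, -0.6, -0.3]
width: 85.7
gripper_force: 0.0
```

```bash
python3 -c "
from h import *
s=ctrl.read_state();print(s['eef_pos'],s['tool_rot'],s['torque'],s['force'])
plan([400,-200,237],None)"
```

```text
[537.47645419 -34.36794577 241.12763982] [3.13263823e+00 3.17606209e-04 1.55111590e+00] [ 0.0301948  -0.05778309 -0.06482443] [-0.00673271 -0.60575071 -0.32726462]
{'shift': array([-0.561 , -0.4474,  0.0099])}
```

jog_arm:
  plan:
    - {"tx": 0.95, "ty": -0.29, "tz": 0, "wx": 0, "wy": 0, "wz": 0, "claw": 0}
    - {"tx": 0.95, "ty": -0.29, "tz": 0, "wx": 0, "wy": 0, "wz": 0, "claw": 0}
    - {"tx": 0.95, "ty": -0.29, "tz": 0, "wx": 0, "wy": 0, "wz": 0, "claw": 0}
    - {"tx": 0.95, "ty": -0.29, "tz": 0, "wx": 0, "wy": 0, "wz": 0, "claw": 0}
    - {"tx": 0.95, "ty": -0.29, "tz": 0, "wx": 0, "wy": 0, "wz": 0, "claw": 0}
    - {"tx": 0.95, "ty": -0.29, "tz": 0, "wx": 0, "wy": 0, "wz": 0, "claw": 0}
    - {"tx": 0.95, "ty": -0.29, "tz": 0, "wx": 0, "wy": 0, "wz": 0, "claw": 0}

```text
clock: 23.95
eef_pos: [449.4, 260.3, 236.6]
tool_rot: [-3.14, -0.005, 1.564]
force: [-1.7, -0.2, -0.4]
width: 85.1
gripper_force: 0.0
```

Run:
```python
from h import *
S=[]
for c in ['top','scene']:
    im=ctrl.get_image(c); save(im,c+'1.png')
    A,u,v=pts(im,np.ones((384,512),bool))
    Q=A[(abs(A[:,0]-535)<40)&(abs(A[:,1]+34)<40)&(A[:,2]>106)&(A[:,2]<120)]; print('bar',fitrect(Q))
    o=(275,246) if c=='top' else (242,231)
    acc=sum(ctrl.get_image(c)['img'].astype(float) for _ in range(4))/4
    S.append(cv2.resize(acc[o[1]-28:o[1]+28,o[0]-28:o[0]+28,::-1].astype(np.uint8),(396,396),interpolation=cv2.INTER_CUBIC))
cv2.imwrite('pics/knob.png',np.hstack(S))
look('top')
```

```text
bar (array([537.3, -34.1]), array([12. , 45.2]), np.float64(0.1483))
bar (array([533.4, -33.3]), array([12.9, 46.2]), np.float64(0.1427))
far 26 [-2.20000e-03 -8.90179e+01]
near 26 [-8.000000e-03  1.089066e+02]
(array([534.6,  35.9]), array([300.8, 200.5]), np.float64(0.0833)) 24.55 [453.43856951 251.47294407 236.74925882] [-0.1381367   0.76795846 -0.19508047] tcp y 232.05212489675438
```

View pics/knob.png

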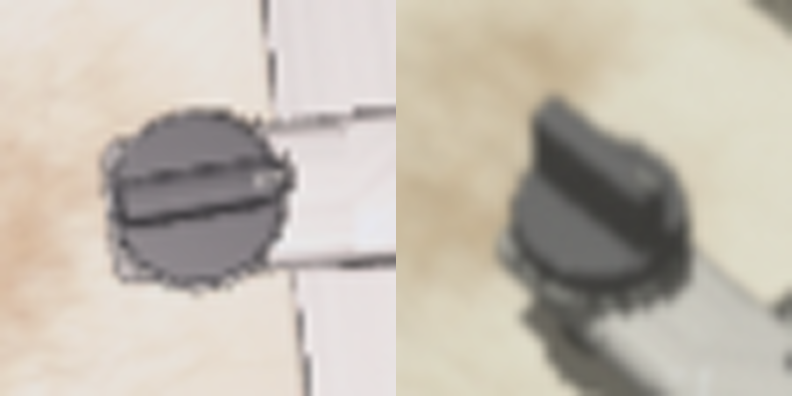

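Run:
```python
from h import *
acc=sum(ctrl.get_image('scene')['img'].astype(float) for _ in range(6))/6
old=cv2.imread('pics/scene0.png').astype(float)
def crop(a): 
    c=np.clip((a[222:252,222:262]-15)*1.5,0,255).astype(np.uint8); return cv2.resize(c,(400,300),interpolation=cv2.INTER_CUBIC)
acc2=sum(ctrl.get_image('top')['img'].astype(float) for _ in range(6))/6
old2=cv2.imread('pics/top0.png').astype(float)
def crop2(a):
    c=np.clip(a[231:261,255:295],0,255).astype(np.uint8); return cv2.resize(c,(400,300),interpolation=cv2.INTER_CUBIC)
cv2.imwrite('pics/cmp.png',np.vstack([np.hstack([crop(old),crop(acc[:,:,::-1])]),np.hstack([crop2(old2),crop2(acc2[:,:,::-1])])]))
for c in ['scene','top']:
    im=ctrl.get_image(c)
    for t in ['collar_mark','knob_mark','knob_grip']:
        print(c,t,[(round(r['score'],2),np.round(r['extent'],1),int(r['pixels'].sum())) for r in ctrl.trace(im,t)[:2]])
```

```text
scene collar_mark [(0.75, array([243.3, 231.8,  29. ,  29.6]), 554)]
scene knob_mark [(0.96, array([243. , 232.1,  26.3,  24.5]), 530)]
scene knob_grip [(0.8, array([242.8, 231. ,  23. ,  27.6]), 477)]
top collar_mark [(0.96, array([274.7, 244.9,  28.6,  27.7]), 512)]
top knob_mark [(0.91, array([275.3, 247.1,  24.2,  24.3]), 473), (0.46, array([289.2, 249. ,  50.5, 111.3]), 3202)]
top knob_grip [(0.6, array([275. , 246.5,  17.6,  23.3]), 484)]
```

View pics/cmp.png

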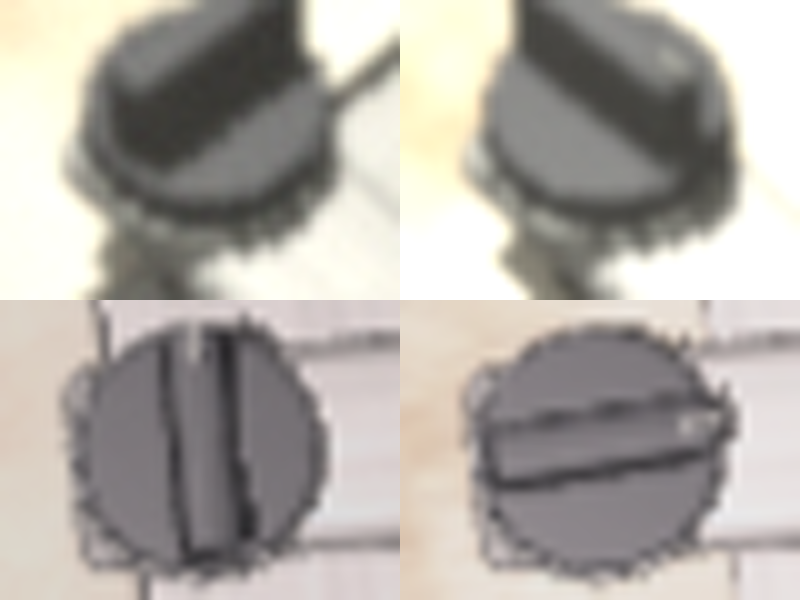

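The index (bottom right, about (697,425)) now points to −y, about 1.51 rad clockwise of the start. The collar notch isn't obvious, so I'll sample the collar band numerically.

Run:
```python
from h import *
old=cv2.imread('pics/scene0.png').astype(np.float32).mean(2)
ims=[ctrl.get_image('scene') for _ in range(8)]; im=ims[0]
new=np.mean([i['img'].astype(np.float32).mean(2) for i in ims],0)
K=np.array([[im['fx'],0,im['cx']],[0,im['fy'],im['cy']],[0,0,1]]); C=rot(im['orientation']); t=np.array(im['position'])
def proj(P): return cv2.projectPoints((P-t)@C,np.zeros(3),np.zeros(3),K,np.array(im['distortion']))[0][:,0]
a=np.deg2rad(np.arange(-215,-30,8.))
print('ang',np.rad2deg(a).astype(int))
for z in (73,71,69,67,65):
    P=np.c_[534+27*np.cos(a),-34.3+27*np.sin(a),np.full(len(a),z)]
    q=proj(P).astype(np.float32)
    f=lambda m: cv2.remap(m,q[:,:1],q[:,1:],cv2.INTER_LINEAR)[:,0]
    print(z,'new',f(new).astype(int)); print('   old',f(old).astype(int))
```

```text
ang [-215 -207 -199 -191 -183 -175 -167 -159 -151 -143 -135 -127 -119 -111
 -103  -95  -87  -79  -71  -63  -55  -47  -39  -31]
73 new [132 133 129 106 113 114 103 114 111 101  86  93 102  87 101  94  80  75
  77  86 108 146 162 165]
   old [127 123 118 107 104 104 106  96 100  91  93  95  92  78  84  80  74  96
  88  88  98 126 139 124]
71 new [131 135 123 108 120 120 103 105 105  96  87  99 112  95 109 101  89  80
  81  89 107 140 161 161]
   old [124 123 115 109 110 111 102  90  95  89  93  97 101  86  93  88  84 103
 101  92 100 121 138 132]
69 new [133 135 117 115 128 127 102  98  94  93  91 109 136 110 128 110  99  85
  86  93 108 133 159 158]
   old [124 124 112 111 117 117  97  86  87  86  90 103 124 100 114 100  96 111
 116 103 105 118 137 134]
67 new [136 130 113 126 142 135  98  92  88  90  96 125 157 132 147 128 123  97
  93  97 112 127 152 156]
   old [126 120 111 119 132 122  92  84  82  83  90 115 144 120 134 118 121 125
 132 117 111 115 131 135]
65 new [136 123 120 141 156 140  96  89  85  89 105 145 175 155 169 150 145 110
 104 104 116 129 146 154]
   old [124 116 116 132 145 123  89  82  80  82  97 133 160 141 154 137 143 138
 148 135 119 119 127 133]
```

Run:
```python
from h import *
old=cv2.imread('pics/scene0.png').astype(np.float32)
ims=[ctrl.get_image('scene') for _ in range(8)]; im=ims[0]
new=np.mean([i['img'].astype(np.float32) for i in ims],0)[:,:,::-1]
K=np.array([[im['fx'],0,im['cx']],[0,im['fy'],im['cy']],[0,0,1]]); C=rot(im['orientation']); t=np.array(im['position'])
def proj(P): return cv2.projectPoints((P-t)@C,np.zeros(3),np.zeros(3),K,np.array(im['distortion']))[0][:,0]
for a in (-81,-70,-58,-36):
    r=np.deg2rad(a); print(a,[proj(np.array([[534+27*np.cos(r),-34.3+27*np.sin(r),z]],float))[0].round(1) for z in (72,66)])
d=(new-old).mean(2); print('diff rows 236..252, cols 238..264'); print(d[234:252,238:266].astype(int))
print('new'); print(new.mean(2)[234:252,238:266].astype(int))
```

```text
-81 [array([252. , 242.4]), array([252., 244.])]
-70 [array([253.6, 240.7]), array([253.6, 242.4])]
-58 [array([254.8, 238.7]), array([254.8, 240.4])]
-36 [array([255.6, 234.6]), array([255.6, 236.3])]
diff rows 236..252, cols 238..264
[[ 54  55  53  43  30  16   0 -18 -25 -36 -38 -40 -39 -32 -11   2   5  22
   34  34  35  34  36  36  37  39  38  40]
 [ 54  56  54  51  41  27   2 -25 -37 -38 -39 -41 -40 -35 -20  -7  -1  12
   30  33  32  33  36  36  38  40  42  42]
 [ 56  54  55  51  39  23   6 -17 -32 -38 -39 -39 -39 -37 -26 -16   0  15
   28  32  33  34  34  38  40  41  43  43]
 [ 56  52  46  42  25  14   6  -4 -18 -30 -36 -37 -38 -29 -20 -12   2  13
   25  30  33  33  35  37  40  43  43  43]
 [ 49  42  30  22  14  11   8   7  -1 -15 -22 -23 -25 -15  -5  -3  -1   9
   18  25  31  34  38  39  41  40  41  43]
 [ 33  24  15  13  11   9   8   9   6  -1  -5  -7  -7  -4   2   2  -4   2
   15  19  28  35  39  40  42  41  41  44]
 [ 19  12   9  10   8   7   8  10   7   2   5   2   2   0  -3   0  -3  -1
   13  17  21  29  38  39  41  43  43  42]
 [ 12   5   6   7   8   7   6   8   3   0   7
[... 2653 characters left out ...]
 92  95  92  84  87 105 116 105  97 119 141 135 159 179 177 188 196 197
  197 196 194 193 192 192 191 187 185 182]
 [ 87  90  91  94 105 125 154 153 138 160 179 174 184 193 194 197 198 198
  197 197 196 194 193 193 193 192 190 188]
 [ 84  89  96 114 142 161 184 188 179 189 196 194 195 195 196 198 199 199
  198 198 197 196 195 193 194 193 193 193]
 [ 74  83  98 127 158 173 187 195 198 200 200 199 198 197 195 196 198 199
  199 198 197 197 195 194 194 194 193 194]
 [ 71  73  93 120 144 157 178 189 197 201 202 200 199 198 197 195 196 197
  199 199 197 196 195 195 194 194 194 194]
 [ 83  72  80  99 119 137 165 180 189 197 201 202 201 200 199 197 196 196
  197 197 195 194 195 194 195 195 195 195]]
```

The contact torque began at about 1.0 rad, the knob now stands at 1.51 rad, and it sprang back 0.16 rad on release. So the screw has not been left 0.79 rad behind: I let go only part-way over the clutch hump, and the click is not complete. Re-grasp at the knob's present angle and carry on.

```bash
python3 -c "
from h import *
s=ctrl.read_state();print(s['clock'],s['eef_pos'],s['tool_rot'])
plan([536.5,-34.2,150],1.717)"
```

```text
26.35 [453.17880169 252.00845419 236.73007547] [3.14157151e+00 3.07513289e-06 1.55139054e+00]
{'shift': array([-0.9485,  0.2962,  0.2891]), 'turn': array([ 0.    ,  0.    , -0.1054])}
```

jog_arm:
  plan:
    - {"tx": -0.949, "ty": 0.296, "tz": 0, "wx": 0, "wy": 0, "wz": -0.105, "claw": 0}
    - {"tx": -0.949, "ty": 0.296, "tz": 0, "wx": 0, "wy": 0, "wz": -0.105, "claw": 0}
    - {"tx": -0.949, "ty": 0.296, "tz": 0, "wx": 0, "wy": 0, "wz": -0.105, "claw": 0}
    - {"tx": -0.949, "ty": 0.296, "tz": 0, "wx": 0, "wy": 0, "wz": -0.105, "claw": 0}
    - {"tx": -0.949, "ty": 0.296, "tz": 0, "wx": 0, "wy": 0, "wz": -0.105, "claw": 0}
    - {"tx": -0.949, "ty": 0.296, "tz": 0, "wx": 0, "wy": 0, "wz": -0.105, "claw": 0}
    - {"tx": -0.949, "ty": 0.296, "tz": 0, "wx": 0, "wy": 0, "wz": -0.105, "claw": 0}
    - {"tx": -0.949, "ty": 0.296, "tz": 0.15, "wx": 0, "wy": 0, "wz": -0.105, "claw": 0}
    - {"tx": -0.949, "ty": 0.296, "tz": 0.3, "wx": 0, "wy": 0, "wz": -0.105, "claw": 0}
    - {"tx": -0.949, "ty": 0.296, "tz": 0.3, "wx": 0, "wy": 0, "wz": -0.105, "claw": 0}
    - {"tx": -0.949, "ty": 0.296, "tz": 0.3, "wx": 0, "wy": 0, "wz": -0.105, "claw": 0}

```text
clock: 27.45
eef_pos: [536.4, -33.6, 147.0]
tool_rot: [-3.141, -0.001, 1.717]
force: [0.5, -0.0, 0.6]
width: 85.2
gripper_force: 0.0
```

```bash
python3 -c "
from h import *
s=ctrl.read_state();print(s['clock'],s['eef_pos'],s['tool_rot'])
plan([536.5,-34.2,87],1.717)"
```

```text
27.45 [536.38469454 -33.598942   147.01120404] [-3.14063408e+00 -6.73383726e-04  1.71737608e+00]
{'shift': array([-0.0022,  0.0003,  0.2   ]), 'turn': array([-0.0006, -0.0004,  0.0002])}
```

jog_arm:
  plan:
    - {"tx": -0.002, "ty": 0, "tz": 0.12, "wx": 0, "wy": 0, "wz": 0, "claw": 0}
    - {"tx": -0.002, "ty": 0, "tz": 0.18, "wx": 0, "wy": 0, "wz": 0, "claw": 0}
    - {"tx": -0.002, "ty": 0, "tz": 0.2, "wx": 0, "wy": 0, "wz": 0, "claw": 0}
    - {"tx": -0.002, "ty": 0, "tz": 0.2, "wx": 0, "wy": 0, "wz": 0, "claw": 0}
    - {"tx": -0.002, "ty": 0, "tz": 0.2, "wx": 0, "wy": 0, "wz": 0, "claw": 1}
    - {"tx": -0.002, "ty": 0, "tz": 0.2, "wx": 0, "wy": 0, "wz": 0, "claw": 1}
    - {"tx": -0.002, "ty": 0, "tz": 0.2, "wx": 0, "wy": 0, "wz": 0, "claw": 1}
    - {"tx": -0.002, "ty": 0, "tz": 0.2, "wx": 0, "wy": 0, "wz": 0, "claw": 1}
    - {"tx": -0.002, "ty": 0, "tz": 0.2, "wx": 0, "wy": 0, "wz": 0, "claw": 1}
    - {"tx": -0.002, "ty": 0, "tz": 0.2, "wx": 0, "wy": 0, "wz": 0, "claw": 1}
    - {"tx": -0.002, "ty": 0, "tz": 0.2, "wx": 0, "wy": 0, "wz": 0, "claw": 1}

```text
clock: 28.55
eef_pos: [537.3, -35.0, 87.2]
tool_rot: [3.14, 0.0, 1.716]
force: [1.8, -0.8, 5.4]
width: 11.0
gripper_force: 62.1
```

```bash
python3 -c "
from h import *
tq(4)"
```

```text
t 28.7 yaw 1.716 tz -0.045 ([-0.056 -0.068 -0.012 -0.043]) tau7 0.0260 F [ 1.  -0.3  5.5] pos [537.2 -35.   87.2] j7 -0.32 j3 -0.41 w 10.5
```

jog_arm:
  plan:
    - {"tx": 0, "ty": 0, "tz": 0, "wx": 0, "wy": 0, "wz": 0.03, "claw": 1}
    - {"tx": 0, "ty": 0, "tz": 0, "wx": 0, "wy": 0, "wz": 0.04, "claw": 1}
    - {"tx": 0, "ty": 0, "tz": 0, "wx": 0, "wy": 0, "wz": 0.04, "claw": 1}

```text
clock: 29.0
eef_pos: [537.1, -34.9, 87.1]
tool_rot: [3.14, 0.0, 1.653]
force: [0.7, -0.1, 6.1]
width: 10.9
gripper_force: 62.3
```

```bash
python3 -c "
from h import *
tq(5)"
```

```text
t 29.2 yaw 1.653 tz -0.048 ([-0.09  -0.075 -0.041 -0.008 -0.028]) tau7 0.0174 F [ 0.6 -0.6  5.7] pos [537.2 -34.9  87.1] j7 -0.36 j3 -0.40 w 10.9
```

jog_arm:
  plan:
    - {"tx": 0, "ty": 0, "tz": 0, "wx": 0, "wy": 0, "wz": 0.03, "claw": 1}
    - {"tx": 0, "ty": 0, "tz": 0, "wx": 0, "wy": 0, "wz": 0.04, "claw": 1}
    - {"tx": 0, "ty": 0, "tz": 0, "wx": 0, "wy": 0, "wz": 0.04, "claw": 1}

```text
clock: 29.5
eef_pos: [537.0, -34.9, 87.1]
tool_rot: [3.141, 0.0, 1.59]
force: [1.6, -0.4, 5.3]
width: 11.0
gripper_force: 62.4
```

```bash
python3 -c "
from h import *
tq(6)"
```

```text
t 29.75 yaw 1.591 tz -0.011 ([-0.019  0.003  0.014  0.006 -0.013 -0.06 ]) tau7 0.0045 F [ 0.9 -0.4  5.4] pos [537.1 -35.   87.1] j7 -0.41 j3 -0.38 w 11.2
```

jog_arm:
  plan:
    - {"tx": 0, "ty": 0, "tz": 0, "wx": 0, "wy": 0, "wz": 0.03, "claw": 1}
    - {"tx": 0, "ty": 0, "tz": 0, "wx": 0, "wy": 0, "wz": 0.04, "claw": 1}
    - {"tx": 0, "ty": 0, "tz": 0, "wx": 0, "wy": 0, "wz": 0.04, "claw": 1}

```text
clock: 30.05
eef_pos: [537.0, -34.9, 87.1]
tool_rot: [3.141, 0.0, 1.527]
force: [0.6, -0.2, 5.8]
width: 11.0
gripper_force: 62.5
```

```bash
python3 -c "
from h import *
tq(6)"
```

```text
t 30.3 yaw 1.528 tz -0.016 ([-0.042 -0.033 -0.005  0.016 -0.024 -0.011]) tau7 0.0052 F [ 0.6 -0.4  5.9] pos [537.  -34.9  87.1] j7 -0.45 j3 -0.36 w 10.7
```

jog_arm:
  plan:
    - {"tx": 0, "ty": 0, "tz": 0, "wx": 0, "wy": 0, "wz": 0.02, "claw": 1}
    - {"tx": 0, "ty": 0, "tz": 0, "wx": 0, "wy": 0, "wz": 0.03, "claw": 1}
    - {"tx": 0, "ty": 0, "tz": 0, "wx": 0, "wy": 0, "wz": 0.03, "claw": 1}

```text
clock: 30.6
eef_pos: [536.9, -34.9, 87.1]
tool_rot: [3.141, 0.0, 1.48]
force: [0.6, -0.3, 5.8]
width: 11.0
gripper_force: 62.5
```

```bash
python3 -c "
from h import *
tq(6)"
```

```text
t 30.85 yaw 1.481 tz -0.005 ([ 0.042 -0.004 -0.035 -0.023 -0.028  0.021]) tau7 0.0055 F [ 0.4 -0.3  5.9] pos [536.9 -34.9  87.1] j7 -0.49 j3 -0.35 w 10.8
```

jog_arm:
  plan:
    - {"tx": 0, "ty": 0, "tz": 0, "wx": 0, "wy": 0, "wz": 0, "claw": 0}
    - {"tx": 0, "ty": 0, "tz": 0, "wx": 0, "wy": 0, "wz": 0, "claw": 0}
    - {"tx": 0, "ty": 0, "tz": 0, "wx": 0, "wy": 0, "wz": 0, "claw": 0}
    - {"tx": 0, "ty": 0, "tz": 0, "wx": 0, "wy": 0, "wz": 0, "claw": 0}
    - {"tx": 0, "ty": 0, "tz": 0, "wx": 0, "wy": 0, "wz": 0, "claw": 0}
    - {"tx": 0, "ty": 0, "tz": 0, "wx": 0, "wy": 0, "wz": 0, "claw": 0}
    - {"tx": 0, "ty": 0, "tz": -0.1, "wx": 0, "wy": 0, "wz": 0, "claw": 0}
    - {"tx": 0, "ty": 0, "tz": -0.25, "wx": 0, "wy": 0, "wz": 0, "claw": 0}
    - {"tx": 0, "ty": 0, "tz": -0.4, "wx": 0, "wy": 0, "wz": 0, "claw": 0}
    - {"tx": 0, "ty": 0, "tz": -0.5, "wx": 0, "wy": 0, "wz": 0, "claw": 0}

```text
clock: 31.85
eef_pos: [537.4, -34.7, 239.7]
tool_rot: [3.138, -0.0, 1.481]
force: [0.2, -0.3, -2.0]
width: 85.4
gripper_force: 0.0
```

jog_arm:
  plan:
    - {"tx": 0.95, "ty": -0.29, "tz": 0, "wx": 0, "wy": 0, "wz": 0, "claw": 0}
    - {"tx": 0.95, "ty": -0.29, "tz": 0, "wx": 0, "wy": 0, "wz": 0, "claw": 0}
    - {"tx": 0.95, "ty": -0.29, "tz": 0, "wx": 0, "wy": 0, "wz": 0, "claw": 0}
    - {"tx": 0.95, "ty": -0.29, "tz": 0, "wx": 0, "wy": 0, "wz": 0, "claw": 0}
    - {"tx": 0.95, "ty": -0.29, "tz": 0, "wx": 0, "wy": 0, "wz": 0, "claw": 0}
    - {"tx": 0.95, "ty": -0.29, "tz": 0, "wx": 0, "wy": 0, "wz": 0, "claw": 0}
    - {"tx": 0.95, "ty": -0.29, "tz": 0, "wx": 0, "wy": 0, "wz": 0, "claw": 0}

```text
clock: 32.55
eef_pos: [472.3, 265.8, 237.5]
tool_rot: [-3.141, -0.007, 1.493]
force: [-0.4, -0.3, 0.6]
width: 85.6
gripper_force: 0.0
```

```bash
cp pics/scene1.png pics/prev_scene.png
python3 - <<'E'
from h import *
for c in ['top','scene']:
    im=ctrl.get_image(c); save(im,c+'2.png')
    A,u,v=pts(im,np.ones((384,512),bool))
    Q=A[(abs(A[:,0]-535)<40)&(abs(A[:,1]+34)<40)&(A[:,2]>106)&(A[:,2]<120)]; print('bar',fitrect(Q))
new=np.mean([ctrl.get_image('scene')['img'].astype(np.float32) for _ in range(6)],0)[:,:,::-1].mean(2)
for n in ('scene0','prev_scene'):
    d=new-cv2.imread(f'pics/{n}.png').astype(np.float32).mean(2); print(n); print(d[236:250,244:262].astype(int))
E
```

```text
bar (array([537.2, -34.3]), array([45.1, 11.9]), np.float64(1.39))
bar (array([534.1, -34.8]), array([45.3, 12.5]), np.float64(1.3776))
scene0
[[-27 -37 -40 -41 -39 -32 -10   3   7   0   0  13  27  32  33  34  34  38]
 [-35 -42 -42 -42 -41 -38 -22   2   1  -4   1  10  24  30  32  33  36  37]
 [-28 -38 -40 -42 -40 -35 -20   0   2  -2  -4   6  17  25  31  34  37  39]
 [-15 -26 -32 -35 -34 -25 -11   0   4   2  -5   2  15  20  29  35  38  40]
 [  0  -6 -12 -17 -16 -10   0   2   0   3  -3  -1  13  17  21  30  38  39]
 [  6   5  -1  -4   0   2   3   0  -7   0  -2 -10   9  15  16  20  30  38]
 [  5   8   4   3   4   1   4   1  -4   6   6   0  12  15  16  18  21  30]
 [  5   9  17  10   7  -1   2   5   3   5  12  13  14  15  15  15  18  20]
 [  8  15  31  18  13   2  -1  -9 -13  -7   9  16  16  14  18  16  16  16]
 [ 10  13  26  17  15   7  -8 -31 -33  -9  11  16  17  17  16  16  17  15]
 [ 11  11  13  12  11  11   4 -17 -30   0  13  18  15  17  16  16  17  17]
 [ 12  12  11  13  15  14  14   6  -3  10  17  17  17  16  16  16  16  18]
 [ 15  15  15  15  16  17  16  14  13  14  17  17  16  17
[... 455 characters left out ...]
  0   1   0   0   0   0]
 [  0  -4  -5  -6  -9  -4  -1   1  10  13  17   8   1   0   1   0   0   0]
 [  3   2  -1  -1  -4  -6  -3   2  14  35  51  32   7   0   0   1   0   0]
 [  1   3   9   2  -4 -14 -11  -2  18  53  57  26   4   0   0   0   1   0]
 [  0  10  22   5  -4 -10 -15 -12   7  30  25   9   0   0   0   0   0   0]
 [  0   6  18   5  -1  -6 -14 -32 -17   2   5   0   0   0   0   0   0   0]
 [  0   2   4   1   0   0  -8 -26 -28  -6   0   0   0   0   0   0   0   0]
 [  0  -1   0   0   0  -1  -2  -9 -17  -4   0   0   0   0   0   0   0   0]
 [  0   0   0   0   0   0  -1  -2  -5  -1   0   0   0   0   0  -1   0   0]
 [  0  -1  -1   0   0   0   0   0   0   0   0   0   0  -1   0   0   0   0]]
```

The torque stayed at zero for about 0.24 rad of turning, below even the 0.1 N m of free turning. So the screw is not being driven: the clutch has slipped exactly once. On release the knob settled 0.33 rad past where it had been. I'll do a last check of the board and bystanders and hand in.

Run:
```python
from h import *
im=look('top')
for t in ['spice_jar','glass_shaker']:
    r=ctrl.trace(im,t)
    if r: print(t,r[0]['score'],np.round(r[0]['extent']))
print(ctrl.finish_job())
```

```text
far 26 [-8.50000e-03 -8.92226e+01]
near 26 [-1.450000e-02  1.085925e+02]
(array([534.5,  35.9]), array([301.1, 200. ]), np.float64(0.0816)) 33.05 [475.9694615  255.70663904 236.74343645] [0.40875535 0.64950581 0.41115765] tcp y 234.2433578944138
spice_jar 0.83 [326. 159.  31.  30.]
glass_shaker 0.69 [349. 226.  20.  18.]
the job is handed in; nothing more can be done
None
```

Job handed in: the board is against both stops, the knob was turned past one clutch click (read from the torque drop; the collar notch could not be confirmed in the images) and let go, and the spice jar and shaker are where they stood.

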